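# Secure the praline tray and hold the vibrating table at half strength

### The job

The tray of filled pralines on the vibrating table lies under its frame, but the frame is not yet secured: turn both turnbuttons until they lie square across the frame's front bar. Only then press the sprung strength lever on the console down to half its travel, where the lever is level, and hold it there without ever pushing it on to full strength, which would shake the filling out; finish while still holding it at half. Leave the other things on the table where they are.

Things in the scene. Friction and masses are not known exactly. Their poses are not given: they have to be found in the camera images.
- machine: praline vibrating table, the fixed steel machine, 300 mm deep (x), 460 mm wide (y). Origin: centre of its footprint on the table; x points from its front (robot side) to its back, y to its left, z up. Left part: plate with a clear tray of 40 filled praline shells (tops 132 mm above the table) under an aluminium frame; right part: grey console (top at 100 mm) with the sprung lever.
- frame (a joint): aluminium hold-down frame, 220 x 320 mm, bars 24 mm wide, hinged at the machine's back, lying shut on the tray by its own weight (0.55 kg): 0 = shut, grows in rad as its front lifts. Top 132 mm above the table.
- frame_front (a point): middle of the top of the frame's near (front) bar
- turn_left (a joint): left turnbutton (left as seen from the robot): a flat steel bar, 54 mm from pivot to tip, turning on a vertical axis 23 mm in front of the frame's near edge. 0 = open, bar parallel to that edge, pointing to the machine's left; grows, clockwise seen from above, to 1.571 rad (stop) = secured, bar square across the frame's near bar, pointing away from the robot. Starts at 0.1 to 0.45; 0.06 N m of friction keeps it where it is left.
- turn_left_wing (a point): centre of the left turnbutton's upright thumb wing, on the turning axis, 151 mm above the table (machine frame: -118, 155 mm). The wing is a steel fin 40 mm long (along the bar), 8 mm thick, 22 mm high, standing on the bar (z 140 to 162 mm), and turns with it. Site axes: z up; y along bar and wing, x across the wing; with the turnbutton at 0 they are parallel to the machine's.
- turn_left_tip (a point): tip of the left turnbutton's bar, 54 mm from the turning axis, 136 mm above the table; the bar is 16 mm wide and 6 mm thick
- turn_right (a joint): right turnbutton (right as seen from the robot): a flat steel bar, 54 mm from pivot to tip, turning on a vertical axis 23 mm in front of the frame's near edge. 0 = open, bar parallel to that edge, pointing to the machine's right; grows, anticlockwise seen from above, to 1.571 rad (stop) = secured, bar square across the frame's near bar, pointing away from the robot. Starts at 0.1 to 0.45; 0.06 N m of friction keeps it where it is left.
- turn_right_wing (a point): centre of the right turnbutton's upright thumb wing, on the turning axis, 151 mm above the table (machine frame: -118, -45 mm). The wing is a steel fin 40 mm long (along the bar), 8 mm thick, 22 mm high, standing on the bar (z 140 to 162 mm), and turns with it. Site axes: z up; y along bar and wing, x across the wing; with the turnbutton at 0 they are parallel to the machine's.
- turn_right_tip (a point): tip of the right turnbutton's bar, 54 mm from the turning axis, 136 mm above the table; the bar is 16 mm wide and 6 mm thick
- lever (a joint): strength lever on the console: a steel arm hinged at its back end, reaching 140 mm towards the robot to a black rubber palm pad that is pressed down. 0 = released, arm sloping 0.18 rad up to the pad; 0.18 rad = half travel, arm level, pointer at the long middle one of the three marks on the plate at its right; 0.36 rad = full travel (stop). A spring drives it back to 0 when let go.
- lever_pad (a point): centre of the top of the lever's palm pad, 46 mm (along the lever) x 52 mm (across), 16 mm thick. About 190 mm above the table when released, 165 mm at half travel, 140 mm at full travel; shifts under 6 mm sideways meanwhile. Pressing force there about 4 N to start, 6 to 7 N at half, 8 to 9 N at full travel. Site z axis square to the pad's top.
- lever_pivot (a point): the lever's hinge, 155 mm above the table, 140 mm behind the pad (machine frame: 70, -178 mm); its axis runs along the machine's y. The pad's top lies 10 mm above the line from hinge to pad centre.
- jar_mid (a point): closed glass jar of dark cherry filling, 68 across, 105 high (mm); loose bystander; this point is its middle
- beaker_mid (a point): empty glass beaker, 72 across, 90 high (mm); loose bystander; this point is its middle
- ramekin_mid (a point): small white ceramic bowl, 80 across, 45 high (mm); loose bystander; this point is its middle
- timer_mid (a point): round white kitchen timer, 40 across, 30 high (mm), standing on the console behind the lever's hinge; loose bystander; this point is its middle
- knife_mid (a point): confectioner's turner with wooden handle, 230 mm long, lying flat left of the machine; loose bystander; this point is its middle
- scissors_mid (a point): scissors with dark handles, about 150 mm long, lying flat left of the machine; loose bystander; this point is its middle

How it is judged:
On the way, in this order (a step that is already met when the one before it is completed fails the run):
1. both turnbuttons lie square across the shut frame (value of joint each of turn_left, turn_right above 1.22 rad and value of joint frame below 0.04 rad), for 0.2 s.
2. the robot holds the lever at half travel (all of step 1 and value of joint lever between 0.13 and 0.23 rad and contact force between any of the fingers, the arm and lever above 3 N), for 0.3 s.
At the end, for the whole second after the job is handed in: Frame shut (under 0.04 rad) and both turnbuttons within 20 degrees of square across it (joint above 1.22 rad); lever between 0.13 and 0.23 rad (half travel 0.18, about 7 mm either way at the pad), carried by the robot pressing on it with more than 3 N, through the last second (all of step 2); the arm keeps its last pose, push and grip.
It fails at once if the lever is pressed towards full strength (beyond 0.30 rad) (value of joint lever above 0.3 rad).
It fails at once if the lever is pressed (beyond 0.10 rad) while a turnbutton is not secured (value of joint lever above 0.1 rad and not (value of joint each of turn_left, turn_right above 1.22 rad and value of joint frame below 0.04 rad)).
It fails at once if another thing on the table is shifted by more than 40 mm (distance of any of jar_mid, beaker_mid, ramekin_mid, timer_mid, knife_mid, scissors_mid from where it was at the start of the episode above 0.04 m).
It also fails if it takes over 56 s, if anything falls off the work surface, if the arm or the gripper's body presses on something with over 40 N, if the wrist force passes 120 N, or if a joint passes its speed limit or range.

### The arm

A 6-joint arm with a two-finger parallel gripper is mounted at the origin on the work surface. World frame = base frame: x ahead of the robot, y to its left, z up, the work surface at z = 0. Lengths are in m, angles in rad, forces in N, time in s.
With the tool pointing down it reaches from about 0.275 to 0.85 m from the base axis. Payload 19 kg.
Tool frame: the origin (TCP) lies midway between the tips of the shut fingers; the grasp point (between the pads) lies 19 mm behind it; z points along the fingers, y is the line along which they close (so a half turn about z gives the same grasp; the last joint's range is limited). The gripper opens to 85 mm and grips with 20 to 120 N. Pads are 22 mm wide; open, the fingers measure 114 mm over their backs; the gripper's body (76 mm by 85 mm) begins 54 mm behind the grasp point. The pads swing forward as they close: fully open they stand 13 mm farther back than shut.
Start: joints at [-1.361, 0.15, 1.437, -0, 1.554, -0.134], TCP at [0.194, -0.541, 0.231] pointing down, gripper open.
Joint ranges: [-2.8, 2.8], [-0.68, 2.1], [0.12, 2.68], [-1.39, 4.53], [0.16, 2.79], [-2.81, 2.81]. Speed limits (rad/s): [1.89, 1.89, 2.22, 3.01, 3.01, 3.01].

### API

Orientations are given as a rotation vector (axis times angle).
In Python, from station import env gives the robot as it stands.
- The arm moves only by the tool arm_command, never from a script. Its argument "moves" is a list of rows, each a list of 7 numbers: the turn, a rotation vector about the tool's x, y, z in degrees, then the shift along the tool's x, y, z in cm, then the finger opening in cm, from 0 to 8.54. In form: [[ax, ay, az, x, y, z, claw], ...]. A call has exactly 8 rows; each row shifts and turns the commanded pose from where the row before left it, along the tool's axes as they then stand; what a row does not reach is not made up. A row lasts 1/12 s, in which the tool goes at most 41.7 mm and 7.16 degrees, less where a joint would pass 70% of its speed; a pose out of reach is approached as far as the arm can. A call with a gripper value outside its range is refused whole. The fingers move at their own pace and stop on an object; "force" is the grip in N (left out, the last holds). Time passes only in rows, so rows that do not move let the fingers close, or fill a call up. It gives the time, the measured TCP pose, the force, the opening and the grip force at its end, in the units of the state.
- env.observe(): the state, without advancing time (a new reading comes with each control period).
- env.read_camera(name): name is "scene" or "top" or "wrist"; returns a dict with "pixels" (480x640x3 uint8, red, green, blue), "fx", "fy", "cx", "cy" (pixels), "position" and "attitude" of the camera in the world; the wrist camera has in their place "tool_from_camera" (4x4, takes a point from camera to tool coordinates, whose origin is the TCP and whose axes are the flange's). Camera axes: x right, y down, z forward; pixel columns grow to the right and rows downward; lengths in m; the calibration is good to about 2 mm. A picture is of the moment at which its call begins: read the wrist's pose just before it. There is no depth.
- env.job_done(): hands the job in; it is judged then, once.
The state is a dict: "time_s": time; "q": joint angles; "dq": joint speeds; "effort": joint torques, N m; "ee_pos": TCP position; "orientation": TCP orientation; "contact_force": force on the tool from outside, world axes, zero at the start; "wrist_torque": the same for the moment, N m; "width": finger opening in m; "grip_force": force on a finger pad.
Only numpy, scipy, OpenCV 4.12 (cv2) and the standard library are available. Lean on these libraries where they do the work, as an engineer would, in place of code of your own. Each camera call takes 0.05 s, during which the arm holds its last target. There are 200 camera calls.

## Working session

There is one attempt and no reset: what is moved stays moved. The work goes in short steps, Python scripts to look and compute and a tool call to move; the robot and the scene stay as the last step left them, time stands still between calls to the robot, and variables do not carry over. Pictures are saved under pics/ and viewed, at most 10 in all, crops included, and the job is handed in when it is done.

Besides the shell and the picture viewer there is one more tool, called after "Request:" as a command line: name --pt "numbers of a row" for each row, then --argument value for the rest. arm_command: Moves the arm, as the interface text tells. Its arguments: {"type":"object","properties":{"moves":{"type":"array"},"force":{"type":"number"}},"required":["moves"]}

```bash
ls; mkdir -p pics
python3 - <<'E'
from station import env
import cv2,numpy as np
s=env.observe(); print(s)
for n in("scene","top"):
    c=env.read_camera(n); cv2.imwrite(f"pics/{n}0.png",c["pixels"][:,:,::-1]); print(n,{k:v for k,v in c.items() if k!="pixels"})
c=env.read_camera("wrist");print({k:v for k,v in c.items() if k!="pixels"})
E
```

```text
pics
{'time_s': 0.0, 'q': array([-1.36094938e+00,  1.50965544e-01,  1.43799435e+00,  1.70060759e-05,
        1.55379325e+00, -1.33993314e-01]), 'dq': array([ 4.96463541e-04, -1.35391986e-03, -2.00330178e-05, -1.75693061e-04,
        1.01950139e-03, -1.48977747e-04]), 'effort': array([ 1.39262003e-03, -7.13047028e+01, -5.70876789e+01,  5.37547521e-05,
        8.76578997e-03,  3.05773574e-05]), 'ee_pos': array([ 0.19377685, -0.5411182 ,  0.23070537]), 'orientation': array([-3.09413649e+00, -5.37247394e-01,  4.24146348e-05]), 'contact_force': array([-0.16018378,  0.41776617,  0.46158138]), 'wrist_torque': array([-0.0186549 ,  0.01240254, -0.05466891]), 'grip_force': 0.0, 'width': 0.08556872230268164}
scene {'fx': 433.2118543970859, 'fy': 433.2118543970859, 'cx': 321.67555414631096, 'cy': 243.23863174060585, 'position': array([ 1.07098546, -0.13578652,  0.86653577]), 'attitude': array([-2.15763583, -1.4570658 ,  0.44956505])}
top {'fx': 543.1271648115982, 'fy': 543.1271648115982, 'cx': 306.43945641362075, 'cy': 238.31090848889193, 'position': array([0.43887663, 0.06670457, 1.51214433]), 'attitude': array([-2.15433499,  2.15411174, -0.13420457])}
{'fx': 342.69021510450784, 'fy': 342.69021510450784, 'cx': 320.2809543057793, 'cy': 241.86487935605783, 'tool_from_camera': array([[-3.81528610e-04, -9.45172855e-01, -3.26570251e-01,
         8.45670784e-02],
       [ 9.99999489e-01, -6.66182117e-04,  7.59802333e-04,
        -5.92691793e-05],
       [-9.35699801e-04, -3.26569794e-01,  9.45172627e-01,
        -1.41276770e-01],
       [ 0.00000000e+00,  0.00000000e+00,  0.00000000e+00,
         1.00000000e+00]])}
```

View pics/top0.png

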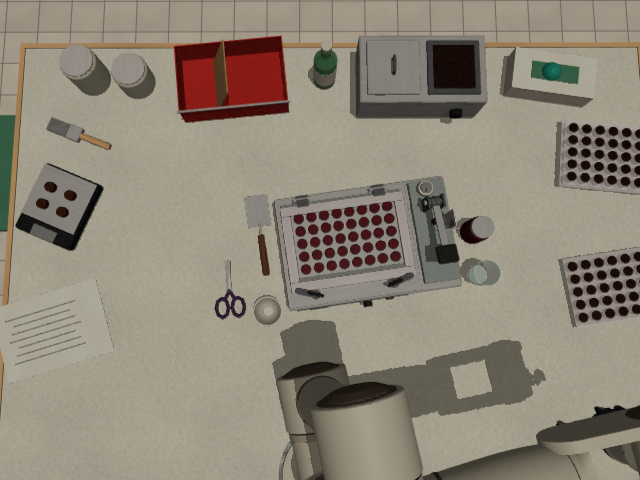

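View pics/scene0.png

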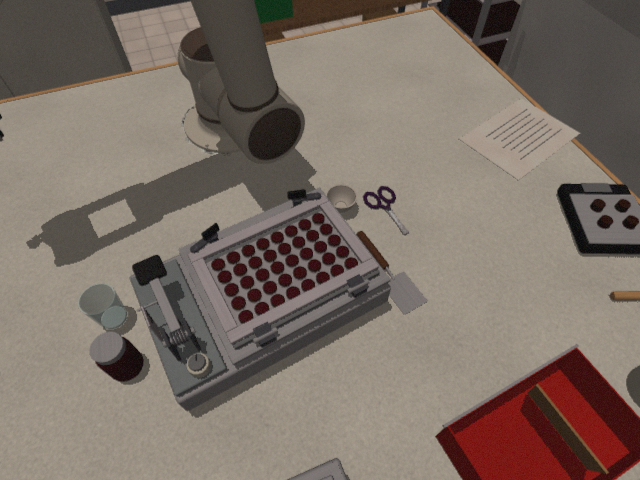

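The top view shows the left turnbutton near (310,293), the right one near (399,281), the lever pad near (447,253), and the machine yawed about 9°. I'll zoom in on it.

Run:
```python
import cv2
a=cv2.imread("pics/top0.png")[170:320,265:465]
cv2.imwrite("pics/crop.png",cv2.resize(a,None,fx=4,fy=4,interpolation=cv2.INTER_CUBIC))
```

```text
(no output)
```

View pics/crop.png

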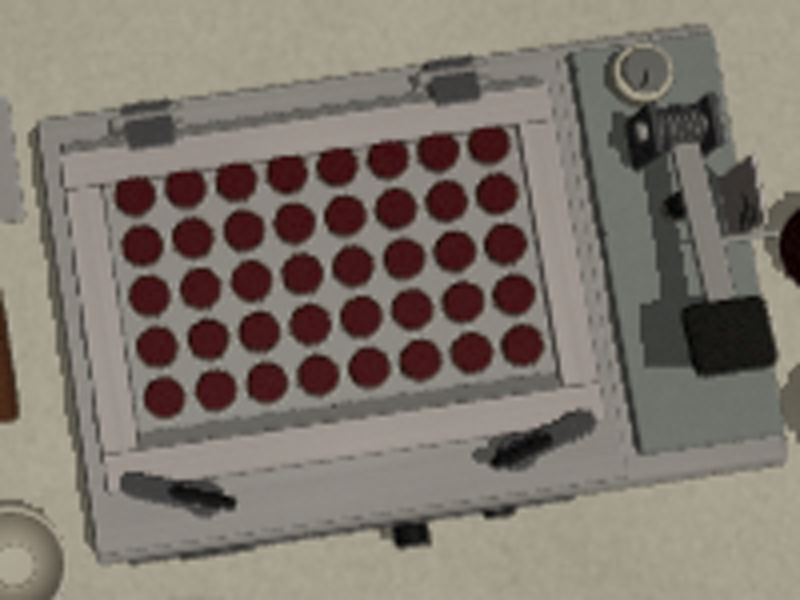

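```bash
cat > h.py <<'E'
from station import env
import numpy as np, cv2
from scipy.spatial.transform import Rotation as R
from scipy.optimize import least_squares
def ray(c,uv):
    return R.from_rotvec(c["attitude"]).apply([(uv[0]-c["cx"])/c["fx"],(uv[1]-c["cy"])/c["fy"],1])
def atz(c,uv,z):
    d=ray(c,uv); return c["position"]+d*(z-c["position"][2])/d[2]
E
python3 - <<'E'
from h import *
c=env.read_camera("top")
crop=lambda u,v:(265+(u+.5)/4-.5,170+(v+.5)/4-.5)
P={n:atz(c,crop(*uv),z) for n,uv,z in [("L",(203,495),.151),("R",(515,450),.151),("pad",(729,336),.19),("tipL",(121,482),.136),("tipR",(593,418),.136)]}
hsv=cv2.cvtColor(c["pixels"],cv2.COLOR_RGB2HSV)
m=((c["pixels"][...,0]>60)&(c["pixels"][...,1]<40)).astype(np.uint8)
m[:, :280]=0;m[:,412:]=0;m[:190]=0;m[285:]=0
n,_,st,ce=cv2.connectedComponentsWithStats(m); ce=ce[(st[:,4]>20)][1:]; print(len(ce))
P["grid"]=atz(c,ce.mean(0),.13)
for k,v in P.items(): print(k,v.round(4))
M={"L":(-.118,.155),"R":(-.118,-.045),"pad":(-.066,-.178)}
def mod(p,xy): return p[:2]+np.array([[np.cos(p[2]),-np.sin(p[2])],[np.sin(p[2]),np.cos(p[2])]])@xy
r=least_squares(lambda p:np.concatenate([mod(p,M[k])-P[k][:2] for k in M]),[.5,0,0])
print(r.x,np.degrees(r.x[2]),(r.fun*1e3).round(1))
for k in M: print(k,mod(r.x,M[k]).round(4))
print("grid",mod(r.x,(.015,.055)))
th=r.x[2]
for a,b in(("L","tipL"),("R","tipR")):
    d=P[b][:2]-mod(r.x,M[a]); print(a,np.linalg.norm(d),np.degrees(np.arctan2(d[1],d[0])-th))
E
```

```text
40
L [0.4747 0.0484 0.151 ]
R [ 0.5028 -0.1466  0.151 ]
pad [ 0.5704 -0.2726  0.19  ]
tipL [0.4833 0.0999 0.136 ]
tipR [ 0.5237 -0.1987  0.136 ]
grid [ 0.6192 -0.0325  0.13  ]
[ 0.61266954 -0.08757798  0.13497471] 7.7334813381642356 [ 0.2  1.7 -1.  -1.4  0.8 -0.3]
L [0.4749 0.0501]
R [ 0.5018 -0.148 ]
pad [ 0.5712 -0.2728]
grid [ 0.62013202 -0.03105974]
L 0.05049136365979086 72.7075476296775
R 0.05517795197426579 -74.37884481269599
```

Request:
arm_command --pt "0 0 7 0 0 -0.5 6" --pt "0 0 7 0 0 -0.5 6" --pt "0 0 7 0 0 -0.5 6" --pt "0 0 7 0 0 -0.5 6" --pt "0 0 7 0 0 -0.5 6" --pt "0 0 7 0 0 0 6" --pt "0 0 7 0 0 0 6" --pt "0 0 7 0 0 0 6" --force 40

```text
time_s: 0.87
ee_pos: [0.1938, -0.5413, 0.2562]
orientation: [-2.982, 0.988, 0.0]
contact_force: [-0.4, 0.2, 0.0]
width: 0.0598
grip_force: 0.0
```

Request:
arm_command --pt "0 0 7 0 0 0 6" --pt "0 0 7 0 0 0 6" --pt "0 0 7 0 0 0 6" --pt "0 0 7 0 0 0 6" --pt "0 0 2.3 0 0 0 6" --pt "0 0 0 0 0 0 6" --pt "0 0 0 0 0 0 6" --pt "0 0 0 0 0 0 6"

```text
time_s: 1.53
ee_pos: [0.1938, -0.5413, 0.2562]
orientation: [-2.627, 1.722, 0.0]
contact_force: [0.4, 0.5, -0.6]
width: 0.06
grip_force: 0.0
```

```bash
cat >> h.py <<'E'
def delta(x,y,z,psi):
    s=env.observe(); r=R.from_rotvec(s["orientation"]); m=r.as_matrix()
    p=np.degrees(np.arctan2(m[1,0],m[0,0])); a=(p-psi+180)%360-180
    print("t",s["time_s"],"psi",p.round(2),"tilt",np.degrees(np.arccos(-m[2,2])).round(2),"pos",s["ee_pos"].round(4),"F",s["contact_force"].round(1),"w",round(s["width"],4))
    print("shift now-tool cm",(100*(m.T@(np.array([x,y,z])-s["ee_pos"]))).round(2),"turn az",round(a,1))
E
python3 -c "
from h import *
delta(.502,-.148,.22,-66.6)"
```

```text
t 1.5333 psi -66.48 tilt 0.01 pos [ 0.1938 -0.5413  0.2562] F [ 0.4  0.5 -0.6] w 0.06
shift now-tool cm [-23.76 -43.95   3.63] turn az 0.1
```

Request:
arm_command --pt "0 0 0 -1.5 -2.75 0 6" --pt "0 0 0 -1.5 -2.75 0 6" --pt "0 0 0 -1.5 -2.75 0 6" --pt "0 0 0 -1.5 -2.75 0 6" --pt "0 0 0 -1.5 -2.75 0 6" --pt "0 0 0 -1.5 -2.75 0 6" --pt "0 0 0 -1.5 -2.75 0 6" --pt "0 0 0 -1.5 -2.75 0 6"

```text
time_s: 2.2
ee_pos: [0.3487, -0.3425, 0.2564]
orientation: [-2.627, 1.723, -0.0]
contact_force: [0.1, -0.4, 0.2]
width: 0.0602
grip_force: 0.0
```

Request:
arm_command --pt "0 0 0 -1.5 -2.75 0 6" --pt "0 0 0 -1.5 -2.75 0 6" --pt "0 0 0 -1.5 -2.75 0 6" --pt "0 0 0 -1.5 -2.75 0 6" --pt "0 0 0 -1.5 -2.75 0 6" --pt "0 0 0 -1.5 -2.75 0 6" --pt "0 0 0 -1.5 -2.75 0 6" --pt "0 0 0 -1.5 -2.75 0 6"

```text
time_s: 2.87
ee_pos: [0.503, -0.1448, 0.2564]
orientation: [-2.627, 1.723, -0.0]
contact_force: [-0.0, -0.6, 0.5]
width: 0.06
grip_force: 0.0
```

```bash
python3 -c "
from h import *
delta(.502,-.148,.143,-66.6)
s=env.observe()
c=env.read_camera('wrist');cv2.imwrite('pics/w1.png',c['pixels'][:,:,::-1])
# predicted pixel of wing
T=np.eye(4);T[:3,:3]=R.from_rotvec(s['orientation']).as_matrix();T[:3,3]=s['ee_pos'];W=T@c['tool_from_camera']
np.savez('w1.npz',W=W,k=[c['fx'],c['fy'],c['cx'],c['cy']])
for p in ([.502,-.148,.162],[.5237,-.1987,.136]):
    q=np.linalg.inv(W)@np.append(p,1);print(q[0]/q[2]*c['fx']+c['cx'],q[1]/q[2]*c['fy']+c['cy'])
"
```

```text
t 2.8667 psi -66.5 tilt 0.01 pos [ 0.503  -0.1448  0.2564] F [-0.  -0.6  0.5] w 0.06
shift now-tool cm [ 0.25  0.22 11.34] turn az 0.1
323.69054108970045 242.61091924766154
324.04278078837217 161.49350819344437
```

View pics/w1.png

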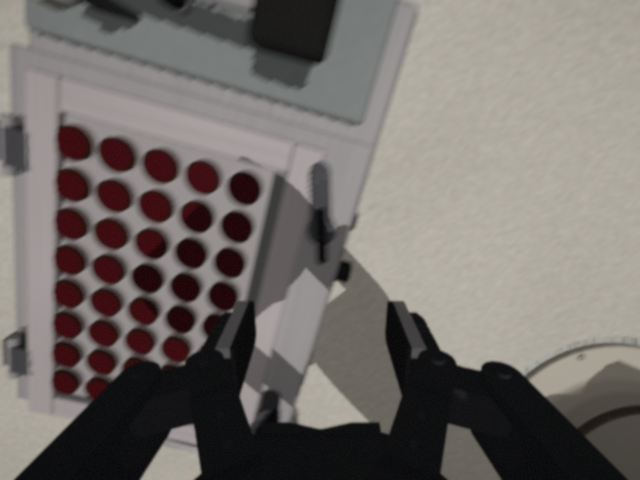

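The wrist view shows the right wing at about (322,236) with the bar tip at (319,163), within about 4 mm of the prediction. I'll descend over it.

Request:
arm_command --pt "0 0 0 0.1 0.05 1.5 6" --pt "0 0 0 0.1 0.05 2 6" --pt "0 0 0 0.1 0.05 2 6" --pt "0 0 0 0.05 0 2 6" --pt "0 0 0 0 0 1.5 6" --pt "0 0 0 0 0 1.2 6" --pt "0 0 0 0 0 1.1 6" --pt "0 0 0 0 0 0 6"

```text
time_s: 3.58
ee_pos: [0.5017, -0.1499, 0.1414]
orientation: [2.626, -1.724, -0.004]
contact_force: [-0.3, 0.1, 0.4]
width: 0.0598
grip_force: 0.0
```

Request:
arm_command --pt "0 0 0 0 0 0 0.2" --pt "0 0 0 0 0 0 0.2" --pt "0 0 0 0 0 0 0.2" --pt "0 0 0 0 0 0 0.2" --pt "0 0 0 0 0 0 0.2" --pt "0 0 0 0 0 0 0.2" --pt "0 0 0 0 0 0 0.2" --pt "0 0 0 0 0 0 0.2" --force 25

```text
time_s: 4.25
ee_pos: [0.5023, -0.1504, 0.1441]
orientation: [2.626, -1.725, 0.001]
contact_force: [-5.3, -0.2, 5.8]
width: 0.007
grip_force: 29.0
```

```bash
python3 -c "
from h import *
delta(.502,-.148,.143,7.7);print(env.observe()['grip_force'],env.observe()['wrist_torque'])"
```

```text
t 4.25 psi -66.6 tilt 0.04 pos [ 0.5023 -0.1504  0.1441] F [-5.3 -0.2  5.8] w 0.007
shift now-tool cm [-0.23 -0.07  0.11] turn az -74.3
28.98809105157852 [-0.10037262  0.76190741  0.04989611]
```

Request:
arm_command --pt "0 0 0 0 0 -0.1 0.2" --pt "0 0 -5 0 0 0 0.2" --pt "0 0 -5 0 0 0 0.2" --pt "0 0 -5 0 0 0 0.2" --pt "0 0 -5 0 0 0 0.2" --pt "0 0 -5 0 0 0 0.2" --pt "0 0 -5 0 0 0 0.2" --pt "0 0 -5 0 0 0 0.2"

```text
time_s: 4.92
ee_pos: [0.5021, -0.1504, 0.1442]
orientation: [3.024, -0.849, -0.001]
contact_force: [-1.1, -4.1, -4.8]
width: 0.0075
grip_force: 27.6
```

```bash
python3 -c "
from h import *
delta(.502,-.148,.143,7.7);print(env.observe()['grip_force'],env.observe()['wrist_torque'])"
```

```text
t 4.9167 psi -31.36 tilt 0.04 pos [ 0.5021 -0.1504  0.1442] F [-1.1 -4.1 -4.8] w 0.0075
shift now-tool cm [-0.13 -0.2   0.12] turn az -39.1
27.609175443649292 [-0.61343506  0.32163048 -0.03776071]
```

Request:
arm_command --pt "0 0 -5 0 0 0 0.2" --pt "0 0 -5 0 0 0 0.2" --pt "0 0 -5 0 0 0 0.2" --pt "0 0 -5 0 0 0 0.2" --pt "0 0 -5 0 0 0 0.2" --pt "0 0 -5 0 0 0 0.2" --pt "0 0 -5 0 0 0 0.2" --pt "0 0 -4 0 0 0 0.2"

```text
time_s: 5.58
ee_pos: [0.502, -0.1506, 0.1441]
orientation: [3.134, 0.21, -0.001]
contact_force: [-2.3, -4.7, -3.8]
width: 0.0075
grip_force: 27.6
```

```bash
python3 -c "
from h import *
delta(.502,-.148,.143,7.7);print(env.observe()['grip_force'],env.observe()['wrist_torque'])"
```

```text
t 5.5833 psi 7.65 tilt 0.06 pos [ 0.502  -0.1506  0.1441] F [-2.3 -4.7 -3.8] w 0.0075
shift now-tool cm [ 0.03 -0.26  0.11] turn az -0.0
27.596058547496796 [-0.846053    0.35741641 -0.11769649]
```

Request:
arm_command --pt "0 0 0 0 0 0 6" --pt "0 0 0 0 0 0 6" --pt "0 0 0 0 0 0 6" --pt "0 0 0 0 0 0 6" --pt "0 0 0 0 0 -1.5 6" --pt "0 0 0 0 0 -3 6" --pt "0 0 0 0 0 -3 6" --pt "0 0 0 0 0 -3 6"

```text
time_s: 6.25
ee_pos: [0.5021, -0.1499, 0.2507]
orientation: [-3.135, -0.201, 0.0]
contact_force: [0.9, -0.3, 0.8]
width: 0.0595
grip_force: 0.0
```

Request:
arm_command --pt "0 0 0 0 -1.2 0 6" --pt "0 0 0 0 -3 0 6" --pt "0 0 0 0 -3 0 6" --pt "0 0 0 0 -3 0 6" --pt "0 0 0 0 -3 0 6" --pt "0 0 0 0 -3 0 6" --pt "0 0 0 0 -3 0 6" --pt "0 0 0 0 -1 0 6"

```text
time_s: 6.92
ee_pos: [0.4756, 0.0533, 0.2497]
orientation: [-3.134, -0.204, -0.001]
contact_force: [0.6, -0.4, 0.5]
width: 0.06
grip_force: 0.0
```

Request:
arm_command --pt "0 0 -7 0 0 0 6" --pt "0 0 -7 0 0 0 6" --pt "0 0 -7 0 0 0 6" --pt "0 0 -7 0 0 0 6" --pt "0 0 -7 0 0 0 6" --pt "0 0 -7 0 0 0 6" --pt "0 0 -7 0 0 0 6" --pt "0 0 -7 0 0 0 6"

```text
time_s: 7.58
ee_pos: [0.4764, 0.05, 0.2494]
orientation: [2.669, 1.657, 0.0]
contact_force: [0.2, 0.7, 0.4]
width: 0.0599
grip_force: 0.0
```

Request:
arm_command --pt "0 0 -7 0 0 0 6" --pt "0 0 -7 0 0 0 6" --pt "0 0 -2.7 0 0 0 6" --pt "0 0 0 0 0 0 6" --pt "0 0 0 0 0 0 6" --pt "0 0 0 0 0 0 6" --pt "0 0 0 0 0 0 6" --pt "0 0 0 0 0 0 6"

```text
time_s: 8.25
ee_pos: [0.4763, 0.0502, 0.2493]
orientation: [-2.406, -2.02, -0.0]
contact_force: [1.2, -1.2, 0.3]
width: 0.0601
grip_force: 0.0
```

```bash
python3 -c "
from h import *
delta(.475,.050,.144,80.4)
s=env.observe()
c=env.read_camera('wrist');cv2.imwrite('pics/w2.png',c['pixels'][:,:,::-1])
T=np.eye(4);T[:3,:3]=R.from_rotvec(s['orientation']).as_matrix();T[:3,3]=s['ee_pos'];W=T@c['tool_from_camera']
for p in ([.475,.05,.162],[.4833,.0999,.136],[.502,-.149,.162]):
    q=np.linalg.inv(W)@np.append(p,1);print(q[0]/q[2]*c['fx']+c['cx'],q[1]/q[2]*c['fy']+c['cy'])
"
```

```text
t 8.25 psi 80.03 tilt 0.01 pos [0.4763 0.0502 0.2493] F [ 1.2 -1.2  0.3] w 0.0601
shift now-tool cm [-0.04 -0.12 10.53] turn az -0.4
318.1746548235972 249.42011311360375
317.5337820307233 172.54996189590887
386.8962091459353 449.8110888465141
```

View pics/w2.png

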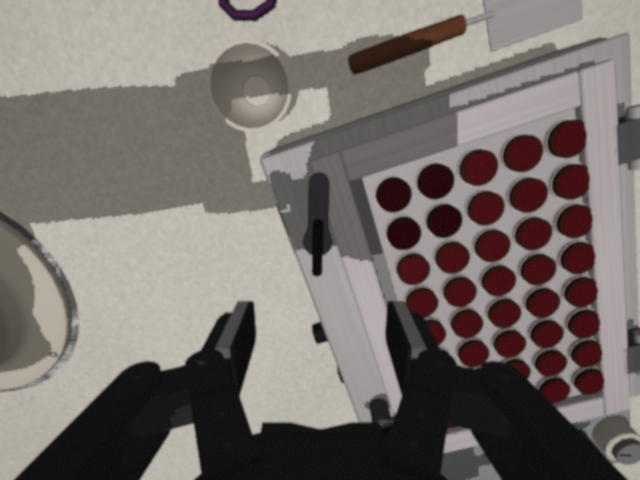

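The left wing is centred at about (318,248), which matches the prediction. I'll descend and grip.

Request:
arm_command --pt "0 0 0 0 -0.1 1.5 6" --pt "0 0 0 0 0 2 6" --pt "0 0 0 0 0 2 6" --pt "0 0 0 0 0 2 6" --pt "0 0 0 0 0 1.5 6" --pt "0 0 0 0 0 1 6" --pt "0 0 0 0 0 0.4 6" --pt "0 0 0 0 0 0 6"

```text
time_s: 8.97
ee_pos: [0.4752, 0.0504, 0.1449]
orientation: [-2.405, -2.021, 0.001]
contact_force: [0.0, -0.7, -0.0]
width: 0.06
grip_force: 0.0
```

Request:
arm_command --pt "0 0 0 0 0 0 0.2" --pt "0 0 0 0 0 0 0.2" --pt "0 0 0 0 0 0 0.2" --pt "0 0 0 0 0 0 0.2" --pt "0 0 0 0 0 0 0.2" --pt "0 0 0 0 0 0 0.2" --pt "0 0 0 0 0 0 0.2" --pt "0 0 0 0 0 0 0.2"

```text
time_s: 9.63
ee_pos: [0.4742, 0.0505, 0.1459]
orientation: [-2.404, -2.021, 0.002]
contact_force: [-15.4, 1.6, 12.7]
width: 0.0071
grip_force: 25.9
```

Request:
arm_command --pt "0 0 5 0 0 0 0.2" --pt "0 0 5 0 0 0 0.2" --pt "0 0 5 0 0 0 0.2" --pt "0 0 5 0 0 0 0.2" --pt "0 0 5 0 0 0 0.2" --pt "0 0 5 0 0 0 0.2" --pt "0 0 5 0 0 0 0.2" --pt "0 0 5 0 0 0 0.2"

```text
time_s: 10.3
ee_pos: [0.4759, 0.0496, 0.146]
orientation: [2.952, 1.07, 0.002]
contact_force: [4.8, -9.0, 0.5]
width: 0.0076
grip_force: 24.7
```

```bash
python3 -c "
from h import *
delta(.475,.050,.144,7.7);print(env.observe()['grip_force'],env.observe()['wrist_torque'])"
```

```text
t 10.3 psi 39.84 tilt 0.13 pos [0.4759 0.0496 0.146 ] F [ 4.8 -9.   0.5] w 0.0076
shift now-tool cm [-0.04 -0.09  0.2 ] turn az 32.1
24.69647705554962 [-1.65634111 -0.63785647  0.10029572]
```

Request:
arm_command --pt "0 0 5 0 0 0 0.2" --pt "0 0 5 0 0 0 0.2" --pt "0 0 5 0 0 0 0.2" --pt "0 0 5 0 0 0 0.2" --pt "0 0 5 0 0 0 0.2" --pt "0 0 5 0 0 0 0.2" --pt "0 0 3 0 0 0 0.2" --pt "0 0 0 0 0 0 0.2"

```text
time_s: 10.97
ee_pos: [0.4766, 0.0482, 0.1461]
orientation: [3.132, 0.187, 0.004]
contact_force: [8.2, -22.6, -0.5]
width: 0.0071
grip_force: 27.0
```

Request:
arm_command --pt "0 0 0 0 0 0 6" --pt "0 0 0 0 0 0 6" --pt "0 0 0 0 0 0 6" --pt "0 0 0 0 0 0 6" --pt "0 0 0 0 0 -1.5 6" --pt "0 0 0 0 0 -3 6" --pt "0 0 0 0 0 -3 6" --pt "0 0 0 0 0 -3 6"

```text
time_s: 11.63
ee_pos: [0.4749, 0.0505, 0.2516]
orientation: [-3.135, -0.195, 0.001]
contact_force: [0.5, 0.0, -0.6]
width: 0.06
grip_force: 0.0
```

Request:
arm_command --pt "0 0 0 -2 2 0 6" --pt "0 0 0 -3 3 0 0" --pt "0 0 0 -3 3 0 0" --pt "0 0 0 -3 3 0 0" --pt "0 0 0 -2 3 0 0" --pt "0 0 0 0 3 0 0" --pt "0 0 0 0 2 0 0" --pt "0 0 0 0 0 0 0"

```text
time_s: 12.3
ee_pos: [0.371, -0.1553, 0.2502]
orientation: [3.135, 0.19, -0.0]
contact_force: [0.2, 0.7, -0.7]
width: 0.0003
grip_force: 0.0
```

```bash
python3 -c "
from h import *
delta(.571,-.273,.23,7.7)
c=env.read_camera('wrist');cv2.imwrite('pics/w3.png',c['pixels'][:,:,::-1])
"
```

```text
t 12.3 psi 6.93 tilt 0.03 pos [ 0.371  -0.1553  0.2502] F [ 0.2  0.7 -0.7] w 0.0003
shift now-tool cm [18.43 14.09  2.03] turn az -0.8
```

View pics/w3.png

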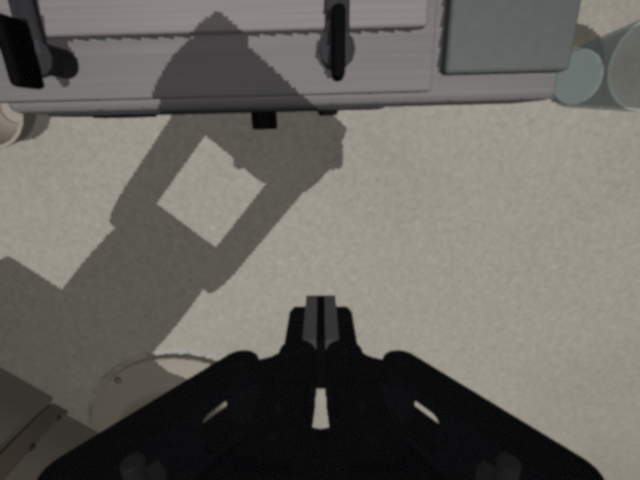

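In the wrist view both wings point away from the robot: the right one at (338,40) and the left one at (22,55). I'll confirm from the scene camera.

```bash
python3 -c "
from h import *
c=env.read_camera('scene');a=c['pixels'][170:320,120:320,::-1];cv2.imwrite('pics/s2.png',cv2.resize(a,None,fx=4,fy=4,interpolation=cv2.INTER_CUBIC))
"
```

```text
(no output)
```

View pics/s2.png

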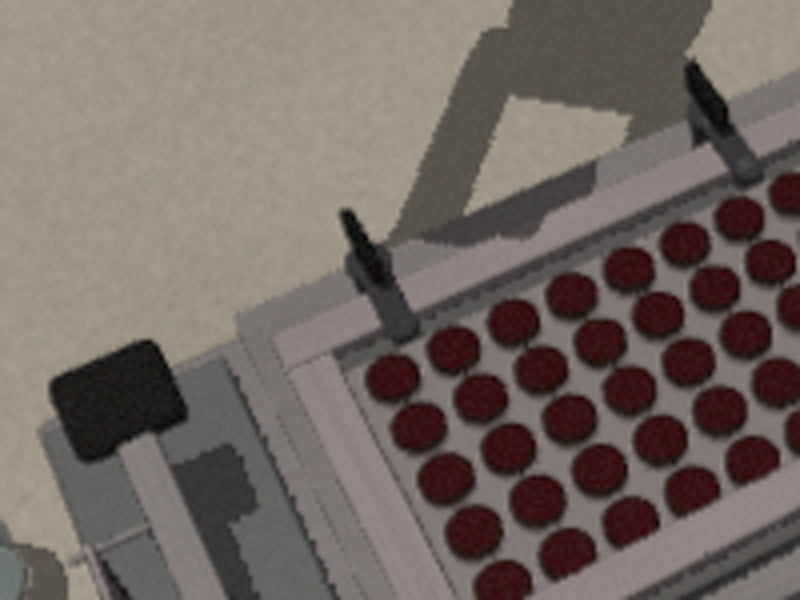

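Both turnbuttons lie across the front bar, with the right tip at (405,330) and the left tip at (745,175) in the crop. Next I go above the lever pad with the fingers shut.

Request:
arm_command --pt "0 0 0 2.3 1.75 0 0" --pt "0 0 0 2.3 1.75 0 0" --pt "0 0 0 2.3 1.75 0 0" --pt "0 0 0 2.3 1.75 0 0" --pt "0 0 0 2.3 1.75 0 0" --pt "0 0 0 2.3 1.75 0 0" --pt "0 0 0 2.3 1.75 0 0" --pt "0 0 0 2.3 1.75 0 0"

```text
time_s: 13.07
ee_pos: [0.5727, -0.2677, 0.2502]
orientation: [-3.135, -0.197, 0.0]
contact_force: [0.5, -0.4, 0.4]
width: -0.0001
grip_force: 0.0
```

Request:
arm_command --pt "0 0 0 0 0 1 0" --pt "0 0 0 0 0 1 0" --pt "0 0 0 0 0 1 0" --pt "0 0 0 0 0 1 0" --pt "0 0 0 0 0 0.5 0" --pt "0 0 0 0 0 0.5 0" --pt "0 0 0 0 0 0.5 0" --pt "0 0 0 0 0 0 0"

```text
time_s: 13.73
ee_pos: [0.5707, -0.2684, 0.1946]
orientation: [-3.135, -0.194, 0.001]
contact_force: [-0.1, -0.1, 0.3]
width: 0.0
grip_force: 0.0
```

```bash
python3 -c "
from h import *
delta(.571,-.273,.165,7.7)
c=env.read_camera('scene');a=c['pixels'][220:370,80:280,::-1];cv2.imwrite('pics/s3.png',cv2.resize(a,None,fx=4,fy=4,interpolation=cv2.INTER_CUBIC))
"
```

```text
t 13.7333 psi 7.1 tilt 0.04 pos [ 0.5707 -0.2684  0.1946] F [-0.1 -0.1  0.3] w 0.0
shift now-tool cm [-0.03  0.46  2.96] turn az -0.6
```

View pics/s3.png

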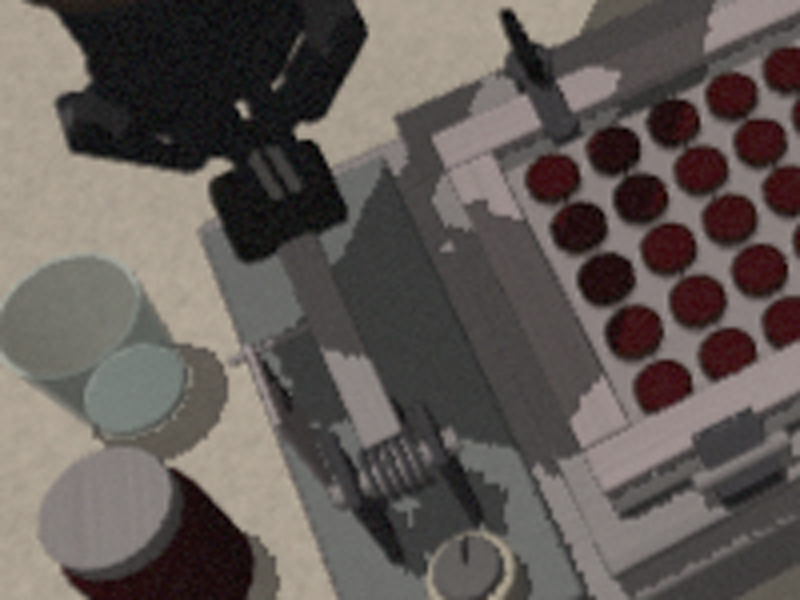

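The fingertips stand over the pad at about (278,195) in the crop. I'll shift 4 mm to centre them and press slowly.

Request:
arm_command --pt "0 0 0 0 0.4 0 0" --pt "0 0 0 0 0 0.4 0" --pt "0 0 0 0 0 0.4 0" --pt "0 0 0 0 0 0.4 0" --pt "0 0 0 0 0 0.4 0" --pt "0 0 0 0 0 0.4 0" --pt "0 0 0 0 0 0.4 0" --pt "0 0 0 0 0 0 0"

```text
time_s: 14.45
ee_pos: [0.5713, -0.2726, 0.1704]
orientation: [-3.135, -0.194, 0.001]
contact_force: [-2.9, -1.7, 6.2]
width: 0.0001
grip_force: 2.6
```

```bash
python3 -c "
from h import *
delta(.571,-.273,.165,7.7)"
```

```text
t 14.45 psi 7.1 tilt 0.05 pos [ 0.5713 -0.2726  0.1704] F [-2.9 -1.7  6.2] w 0.0001
shift now-tool cm [-0.03  0.03  0.54] turn az -0.6
```

Request:
arm_command --pt "0 0 0 0 0 0.2 0" --pt "0 0 0 0 0 0.2 0" --pt "0 0 0 0 0 0.1 0" --pt "0 0 0 0 0 0 0" --pt "0 0 0 0 0 0 0" --pt "0 0 0 0 0 0 0" --pt "0 0 0 0 0 0 0" --pt "0 0 0 0 0 0 0"

```text
time_s: 15.12
ee_pos: [0.5714, -0.2727, 0.1665]
orientation: [3.136, 0.194, -0.0]
contact_force: [-5.7, -1.0, 5.8]
width: -0.0001
grip_force: 2.9
```

```bash
python3 -c "
from h import *
delta(.571,-.273,.165,7.7)
c=env.read_camera('scene');a=c['pixels'][220:370,80:280,::-1];cv2.imwrite('pics/s4.png',cv2.resize(a,None,fx=4,fy=4,interpolation=cv2.INTER_CUBIC))
"
```

```text
t 15.1167 psi 7.09 tilt 0.02 pos [ 0.5714 -0.2727  0.1665] F [-5.7 -1.   5.8] w -0.0001
shift now-tool cm [-0.04  0.03  0.15] turn az -0.6
```

View pics/s4.png

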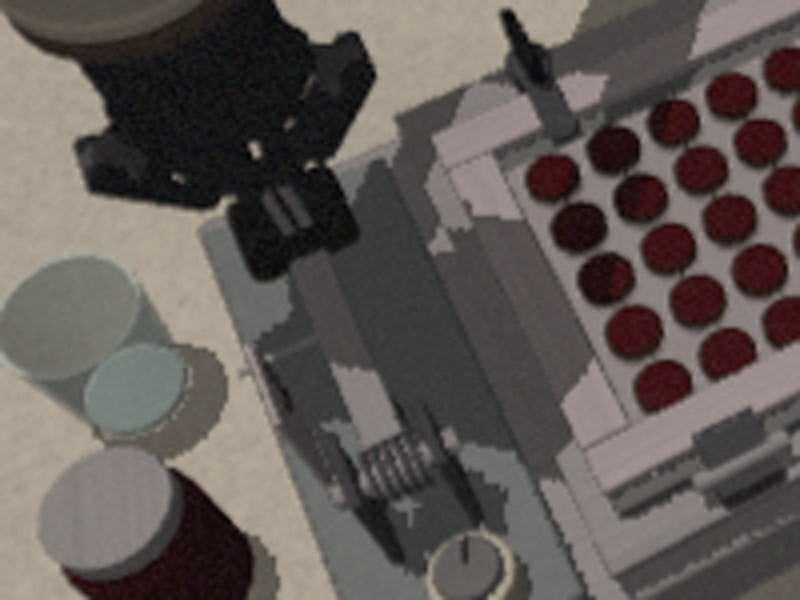

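The lever is level with the fingertips on the pad (285,205), at about 0.17 rad. I'll go 1 mm further and hold.

Request:
arm_command --pt "0 0 0 0 0 0.1 0" --pt "0 0 0 0 0 0 0" --pt "0 0 0 0 0 0 0" --pt "0 0 0 0 0 0 0" --pt "0 0 0 0 0 0 0" --pt "0 0 0 0 0 0 0" --pt "0 0 0 0 0 0 0" --pt "0 0 0 0 0 0 0"

```text
time_s: 15.83
ee_pos: [0.5714, -0.2727, 0.1655]
orientation: [3.135, 0.194, -0.0]
contact_force: [-3.7, -0.4, 6.4]
width: 0.0002
grip_force: 3.0
```

```bash
python3 -c "
from h import *
delta(.571,-.273,.165,7.7)
print(env.job_done())"
```

```text
t 15.8333 psi 7.09 tilt 0.01 pos [ 0.5714 -0.2727  0.1655] F [-3.7 -0.4  6.4] w 0.0002
shift now-tool cm [-0.05  0.03  0.05] turn az -0.6
the job is handed in; nothing more can be done
None
```

I turned both turnbuttons square across the frame's front bar, then pressed the lever to about half travel (fingertips 165.5 mm above the table, about 6 N) and handed the job in at about 16 s while still holding it; no verdict was returned.

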